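# Fit the chip-cutter grid and lock it with the clicking knob

## Robot

A 6-joint arm with a two-finger parallel gripper is mounted at the origin on the work surface. World frame = base frame: x ahead of the robot, y to its left, z up, the work surface at z = 0. Lengths are in m, angles in rad, forces in N, time in s.
With the tool pointing down it reaches from about 0.375 to 0.9 m from the base axis. Payload 3.1 kg.
Tool frame: the origin (TCP) lies at the very end of the fingers, on their centre line; the grasp point (between the pads) lies 19 mm behind it; x points along the fingers, y is the direction in which the jaws open and shut, and the axes are right-handed (so a half turn about x gives the same grasp; the last joint's range is limited). The gripper opens to 85 mm and grips with 20 to 120 N. Pads are 22 mm wide; open, the fingers measure 114 mm over their backs; the gripper's body (76 mm by 85 mm) begins 54 mm behind the grasp point. The pads swing forward as they close: fully open they stand 13 mm farther back than shut.
Start: joints at [0.941, 0.527, 1.433, -0, 1.181, -0.178], TCP at [0.273, 0.562, 0.231] pointing down, gripper open.
Joint ranges: [-3.08, 3.08], [-0.75, 2.2], [0.22, 2.44], [-1.43, 4.57], [0, 2.65], [-2.85, 2.85]. Speed limits (rad/s): [2.79, 2.79, 3.14, 3.14, 3.14, 3.14].

## Interface

Orientations are given as a unit quaternion [x, y, z, w].
In Python, from station import manip gives the robot as it stands.
- The arm moves only by the shell command python3 -m jog 'ROWS' [FORCE]. ROWS is a JSON object of lists of equal length, an entry for each row: "linear": the shift along the tool's x, y, z in cm, a list of three; "twist": the turn about the tool's x in rad; "claw": the opening, from -1 (shut) to 1 (fully open). A call has 1 to 20 rows; each row is the pose to reach, as a shift and turn from the pose commanded when the call began, along the tool's axes at that moment; what a row does not reach only later rows make up. A row lasts 1/12 s, in which the tool goes at most 41.7 mm and 7.16 degrees, less where a joint would pass 70% of its speed; a pose out of reach is approached as far as the arm can. A call with a gripper value outside its range is refused whole. The fingers move at their own pace and stop on an object; FORCE is the grip in N (left out, the last holds). Time passes only in rows, so rows that repeat a pose let the fingers close. It gives the time, the measured TCP pose, the force and the opening at its end, in the units of the state.
- manip.sense(): the state, without advancing time (a new reading comes with each control period).
- manip.snapshot(name): name is "side" or "top"; returns a dict with "pixels" (420x560x3 uint8, red, green, blue), "camera_matrix" (3x3 intrinsics, pixels), "R" (3x3) and "t" (3): a world point X has camera coordinates R X + t. Camera axes: x right, y down, z forward; pixel columns grow to the right and rows downward; lengths in m; the calibration is good to about 2 mm. A picture is of the moment at which its call begins. There is no depth.
- manip.sign_off(): hands the job in, once; it reports no verdict.
The state is a dict: "t": time; "q": joint angles; "qd": joint speeds; "tau": joint torques, N m; "tcp_pos": TCP position; "tool_rot": TCP orientation; "force": force on the tool from outside, world axes, zero at the start; "ft_torque": the same for the moment, N m; "finger_gap": opening from 0.0 (shut) to 1.0 (fully open).
Only numpy, scipy, OpenCV 4.12 (cv2) and the standard library are available. Lean on these libraries where they do the work, as an engineer would, in place of code of your own. Each camera call takes 0.05 s, during which the arm holds its last target.

## Task

Take the square-grid blade insert (the one with the flat steel tab on top) out of the white rack and lower it gently into the slot of the chip cutter until it is fully home. Then turn the black lock knob beside the slot clockwise (seen from above) until it slips and clicks, and stop there: one click is right, a second does no harm, but never go on to a third. Leave the other insert in the rack and the jar, pot, tub, pan, bottle and spoon where they stand, and let go of everything at the end.

Things in the scene. Friction and masses are not known exactly. Their poses are not given: they have to be found in the camera images.
- grid_insert_center (a point): loose steel square-grid insert, about 250 g: upright frame 12 mm thick (x), 90 wide (y), 80 high (z), with a flat tab on top to hold it by, 12 thick (x), 40 wide (y), 36 high. Point: its centre, 58 mm above its underside; the tab spans 22 to 58 mm above the point. Stands 22 mm deep in a pocket of the white rack; lift straight up. Fits either way round
- wedge_insert_center (a point): the insert not wanted: same frame, but a star of eight blades and a black 26 mm ball on a stem in place of the tab. Stands in the rack's other pocket, 84 mm away along the thickness; leave it there. Point: 58 mm above its underside
- slot (a point): cutter's slot, fixed, open on top. Point: middle of the sill the insert's underside stands on when home, 30 mm above the bench. x across the slot (insert thickness), y along it, z up. 15 by 94 mm inside, so 1.5 mm play each way in x, 2 mm in y; channels 80 mm deep plus flared mouth, top 91 mm above the point. Low pusher on its -x side, knob on its -y side
- knob_grip (a point): black lock knob, vertical axis, 103 mm from the slot centre to the slot's -y. Grip bar 50 mm long (x), 16 thick (y), 34 high on a 42 mm disc. Point: on the axis, 22 mm above the disc, 12 below the bar's top. Turns clockwise from above against 0.1 N m for a hidden 0.7 to 1.9 rad (usually two grasps), then its screw meets a stop and the knob slips, clicking; it stays where left
- lock_pin (a point): tip of the brass lock pin, 5 mm thick, which the screw pushes towards the slot's -x into a dimple of the insert, by only 1 mm per radian of screw; at rest at its end when the screw is at its stop
- jar: glass jar, 68 mm wide, 100 mm high; leave alone. Origin under its centre
- pot: small white ceramic pot, 64 mm wide, 50 mm high; leave alone. Origin under its centre
- tub: white plastic tub, 90 mm wide, 90 mm high; leave alone. Origin under its centre
- chip_pan: open steel pan, 120 by 220 by 50 mm, beyond the cutter; leave alone. Origin under its centre
- oil: amber glass bottle, 60 mm wide, 190 mm high; leave alone. Origin under its centre
- spoon_grip (a point): spoon with a wooden handle lying on the bench on the right; leave alone. Point: on its handle
- click_stem (a point): tip of the 6 mm brass stem in the knob's top; starts 13.5 mm above knob_grip and rises only 1 mm per click, too little to measure well. At the stop the torque climbs from 0.1 to 0.3-0.45 N m over 0.4 rad, then drops to zero or below: the click. 8 clicks a turn. Let go before the drop and the knob springs back. A nose on its rim then stands 45 degrees past a mark on the disc below
There are look-alikes about, which are no part of the job. What is shaped like the part that bears grid_insert_center but orange or yellow is not meant.

How it is judged:
By the outcome, as a careful person would: the job done as asked, in the order asked, and still so for the second after the job is handed in, with the robot touching nothing.
It also fails if it takes over 72 s, if anything falls off the work surface, if the arm or the gripper's body presses on something with over 40 N, if the wrist force passes 120 N, or if a joint passes its speed limit or range.

## Working session

There is one attempt and no reset: what is moved stays moved. The work goes in short steps, Python scripts to look and compute and a shell command to move; the robot and the scene stay as the last step left them, time stands still between calls to the robot, and variables do not carry over. Pictures are saved under pics/ and viewed, and the job is handed in when it is done.

```bash
ls; mkdir -p pics; cat > h.py <<'E'
import numpy as np,cv2,json
from station import manip
def snap(n,save=None):
    s=manip.snapshot(n)
    s={k:np.array(v) for k,v in s.items()}
    np.savez('last_%s.npz'%n,**s)
    if save: cv2.imwrite('pics/'+save,s['pixels'][:,:,::-1])
    return s
def load(n): return dict(np.load('last_%s.npz'%n))
def ray(s,u,v):
    d=np.linalg.inv(s['camera_matrix'])@np.array([u,v,1.]); d=s['R'].T@d; o=-s['R'].T@s['t']; return o,d/np.linalg.norm(d)
def plane(s,u,v,z):
    o,d=ray(s,u,v); return o+d*(z-o[2])/d[2]
def proj(s,X):
    c=s['R']@np.array(X)+s['t']; p=s['camera_matrix']@c; return p[:2]/p[2]
def tri(a,pa,b,pb):
    o1,d1=ray(a,*pa);o2,d2=ray(b,*pb)
    A=np.stack([d1,-d2],1);k=np.linalg.lstsq(A,o2-o1,rcond=None)[0]
    p,q=o1+k[0]*d1,o2+k[1]*d2
    return (p+q)/2,np.linalg.norm(p-q)
def st():
    s=manip.sense(); print({k:np.round(v,4).tolist() for k,v in s.items()})
E
python3 - <<'E'
from h import *
for n in('side','top'):
    s=snap(n,n+'0.png'); print(n,-s['R'].T@s['t'],s['R'].tolist())
st()
E
```

```text
pics
side [ 0.15642564 -1.20561862  1.00169551] [[0.9428837591721497, -0.33293980936273077, -0.01101362932476847], [-0.2016153144640782, -0.5440304509325051, -0.8144827397997613], [0.26518197839021, 0.7701830638229353, -0.5800832410416374]]
top [0.32691088 0.01923126 1.21560631] [[-0.02036310481471229, -0.9997833773111519, 0.004306090409155282], [-0.9804111701231083, 0.019124230420939352, -0.19603112331628375], [0.19590630786205493, -0.008213541447731112, -0.980588219527822]]
{'t': 0.1, 'q': [0.9405, 0.5284, 1.4338, -0.0, 1.1814, -0.1785], 'qd': [0.0001, -0.0021, -0.0036, 0.0004, -0.0025, 0.0004], 'tau': [0.0, -44.3304, -17.8587, -0.0002, 0.0039, -0.0], 'tcp_pos': [0.2725, 0.5618, 0.2304], 'tool_rot': [0.1577, 0.6894, -0.159, 0.6889], 'force': [0.1083, 0.5577, -0.1492], 'ft_torque': [0.0061, -0.039, -0.0385], 'finger_gap': 1.0004}
```

View pics/side0.png

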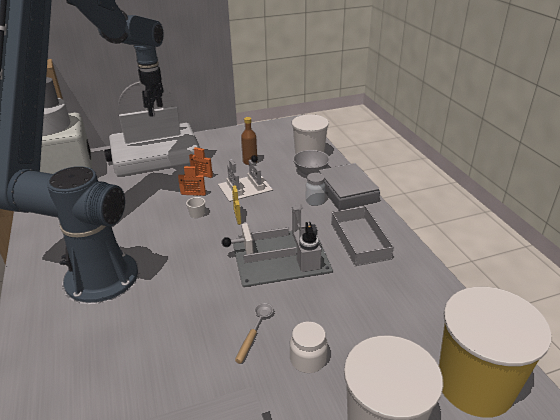

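View pics/top0.png

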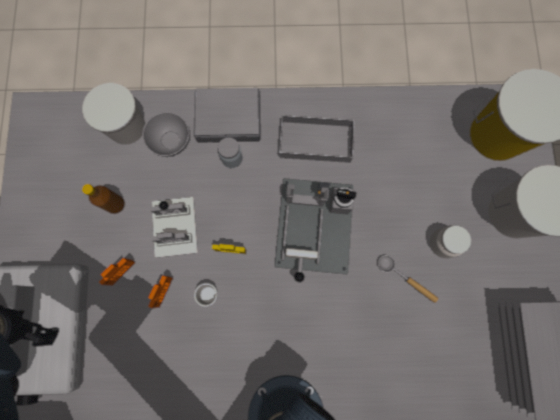

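```bash
python3 - <<'E'
from h import *
a=load('side')['pixels'][:,:,::-1];b=load('top')['pixels'][:,:,::-1]
c1=cv2.resize(a[150:220,165:285],None,fx=6.5,fy=6.5,interpolation=cv2.INTER_CUBIC)
cv2.imwrite('pics/c1.png',c1)
cv2.imwrite('pics/c2.png',cv2.resize(b[185:265,140:250],None,fx=7,fy=7,interpolation=cv2.INTER_CUBIC))
cv2.imwrite('pics/c3.png',cv2.resize(a[195:290,215:340],None,fx=6,fy=6,interpolation=cv2.INTER_CUBIC))
cv2.imwrite('pics/c4.png',cv2.resize(b[170:290,265:365],None,fx=5,fy=5,interpolation=cv2.INTER_CUBIC))
E
```

```text
(no output)
```

View pics/c1.png

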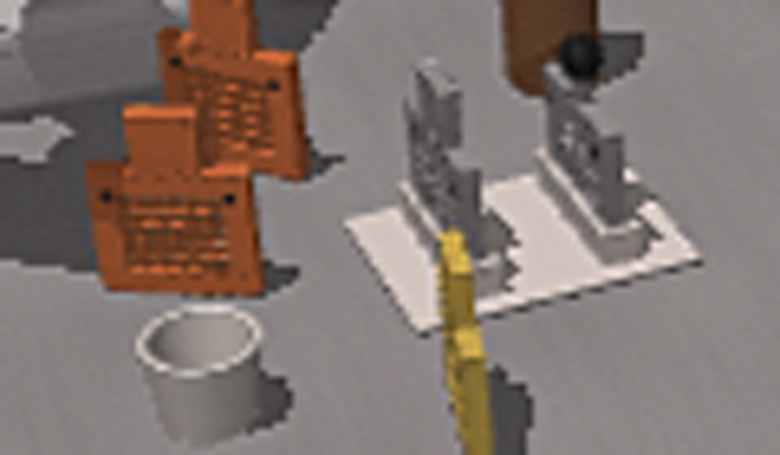

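View pics/c2.png

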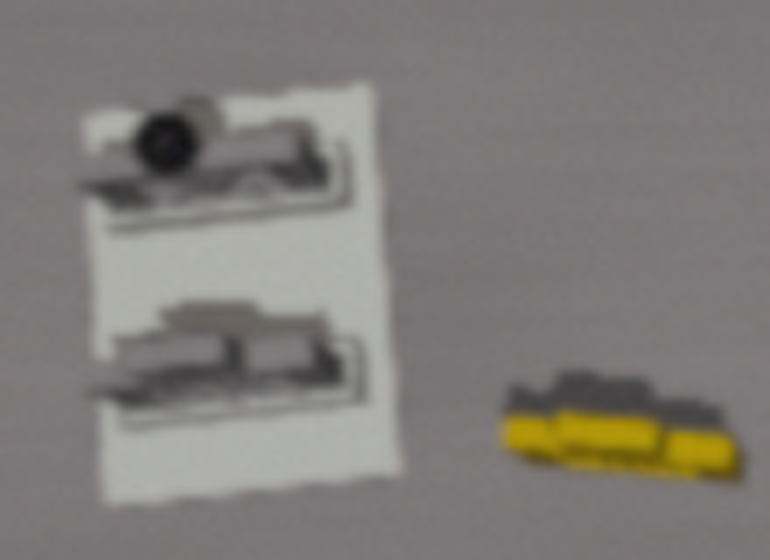

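View pics/c3.png

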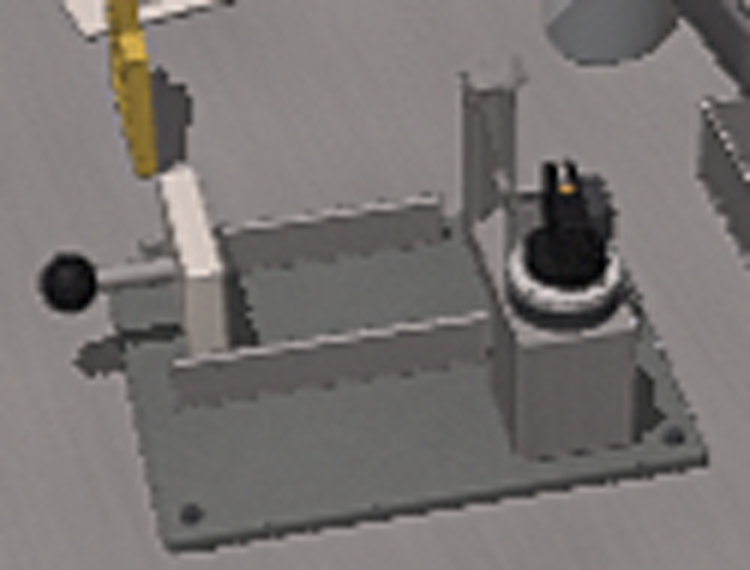

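View pics/c4.png

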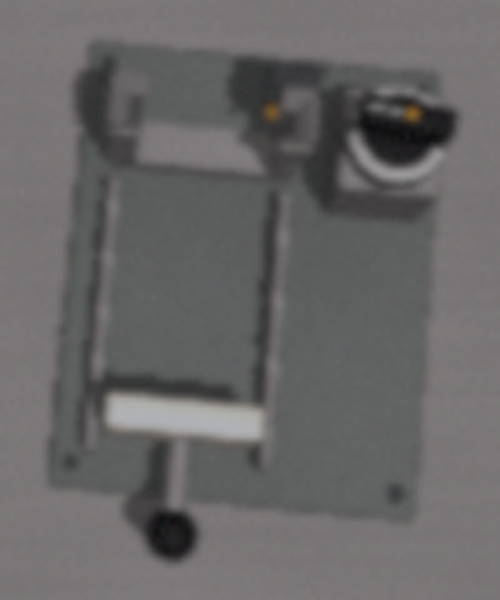

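```bash
python3 - <<'E'
from h import *
a=load('side')['pixels'][:,:,::-1];b=load('top')['pixels'][:,:,::-1]
def up(im,r0,r1,c0,c1,f,name):
    c=cv2.resize(im[r0:r1,c0:c1],None,fx=f,fy=f,interpolation=cv2.INTER_CUBIC)
    for u in range(c0,c1,5): cv2.putText(c,str(u),(int((u-c0+.5)*f),10),0,.35,(0,0,255),1); cv2.line(c,(int((u-c0+.5)*f),12),(int((u-c0+.5)*f),18),(0,0,255),1)
    for v in range(r0,r1,5): cv2.putText(c,str(v),(0,int((v-r0+.5)*f)+4),0,.35,(0,0,255),1); cv2.line(c,(25,int((v-r0+.5)*f)),(30,int((v-r0+.5)*f)),(0,0,255),1)
    cv2.imwrite('pics/'+name,c)
up(a,150,205,215,275,13,'d1.png')
up(b,195,260,145,205,9,'d2.png')
up(a,200,245,285,330,13,'d3.png')
up(b,175,225,280,360,10,'d4.png')
E
```

```text
(no output)
```

View pics/d1.png

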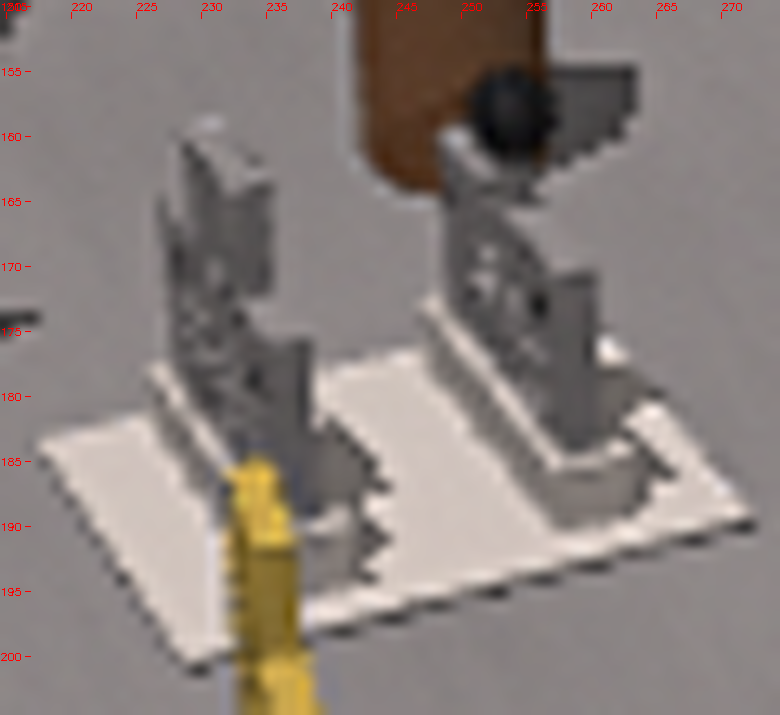

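View pics/d2.png

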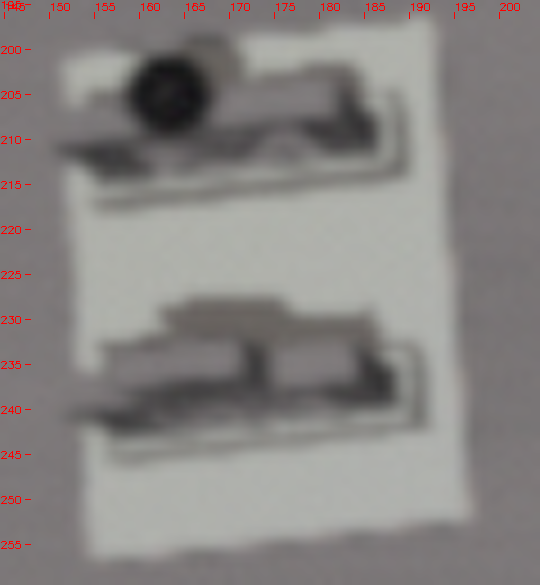

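View pics/d3.png

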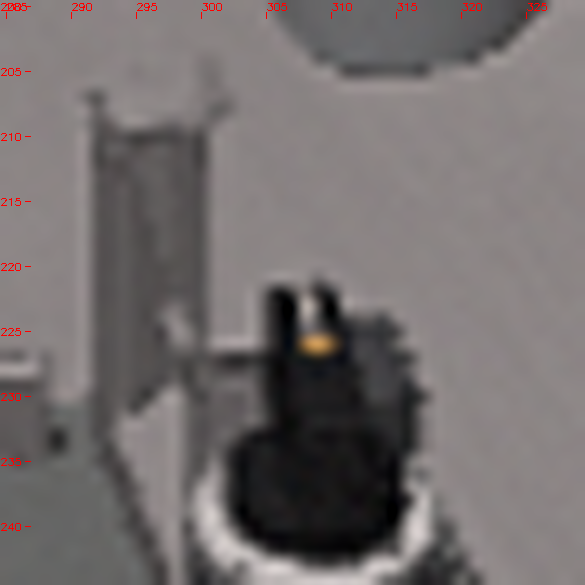

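View pics/d4.png

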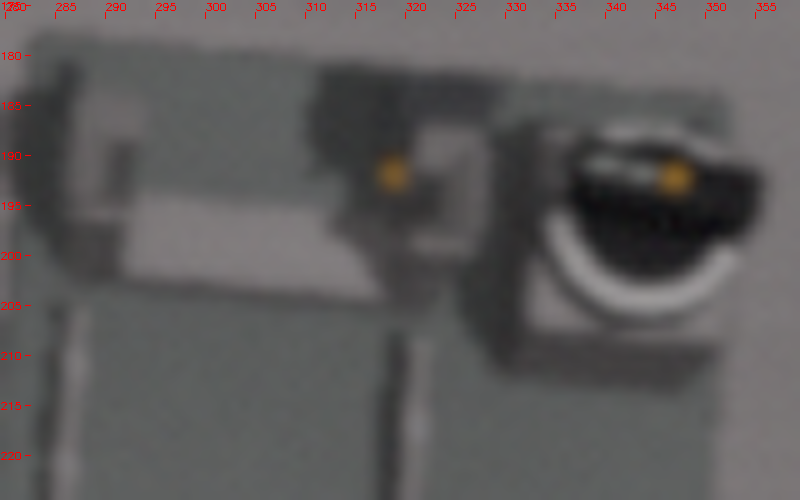

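```bash
python3 - <<'E'
from h import *
a=load('side');b=load('top')
print('tabtop tri',tri(a,(232,161.5),b,(164,235)))
for z in(.12,.125,.13): print(plane(b,164,235,z))
print('stem',tri(a,(308.3,225.8),b,(346,192)))
for p in[(289,190),(324,193.5)]:
    X=plane(b,*p,.121); print(X,proj(a,X),proj(a,[X[0],X[1],.03]))
X=tri(a,(308.3,225.8),b,(346,192))[0]
print(proj(a,X+[0,.103,0]))
# rack corners on plane
P=[plane(b,u,v,.005) for u,v in[(152.3,201),(193,197.5),(196.5,252.5),(154.5,257)]]
print(np.round(P,4)); 
for i in range(4): d=P[(i+1)%4]-P[i]; print(np.linalg.norm(d),np.degrees(np.arctan2(d[1],d[0])))
Q=[plane(b,u,v,.004) for u,v in[(283,178.5),(352.5,184),(347,273.5),(275,267.3)]]
print(np.round(Q,4)); 
for i in range(4): d=Q[(i+1)%4]-Q[i]; print(np.linalg.norm(d),np.degrees(np.arctan2(d[1],d[0])))
E
```

```text
tabtop tri (array([0.48511097, 0.31938199, 0.119504  ]), np.float64(0.0011461052621768726))
[0.48446821 0.31931944 0.12      ]
[0.48374917 0.31794994 0.125     ]
[0.48303013 0.31658043 0.13      ]
stem (array([ 0.58421658, -0.16833596,  0.15359042]), np.float64(0.0020718626073478806))
[ 0.60183825 -0.01847119  0.121     ] [295.85847301 205.48534913] [295.80374088 228.8385417 ]
[ 0.59013892 -0.11391991  0.121     ] [303.49375199 223.633228  ] [303.17100723 247.53346946]
[295.8450323  206.08881767]
[[0.6048 0.3895 0.005 ]
 [0.6133 0.2674 0.005 ]
 [0.4473 0.2538 0.005 ]
 [0.4366 0.3764 0.005 ]]
0.12234204783993095 -86.04400762069847
0.16652594478200639 -175.29356012630683
0.12305642429528868 94.99875361991755
0.1687576691994454 4.460878429226413
[[ 0.6677 -0.0051  0.004 ]
 [ 0.6463 -0.2161  0.004 ]
 [ 0.3775 -0.1852  0.004 ]
 [ 0.3996  0.0242  0.004 ]]
0.21206609428802586 -95.78430748223258
0.27056761380399347 173.43224830798698
0.21053983574569515 83.96432840181504
0.2696273997576562 -6.245703871142572
```

```bash
cat >> h.py <<'E'
from scipy.spatial.transform import Rotation as Ro
def plan(pos,yaw_deg,cur=None):
    s=manip.sense(); R=Ro.from_quat(s['tool_rot']).as_matrix(); p=np.array(s['tcp_pos'])
    d=R.T@(np.array(pos)-p)*100
    y=R[:,1]; cy=np.degrees(np.arctan2(y[1],y[0]))
    dy=(yaw_deg-cy+90)%180-90   # world yaw change; tool x is down => twist = -dy
    print('t',round(s['t'],3),'pos',np.round(p,4),'jawyaw',round(cy,2),'tilt',np.round(R[:,0],4),'F',np.round(s['force'],1),'Tz',np.round(s['ft_torque'],3),'gap',round(s['finger_gap'],3),'q6',round(s['q'][5],2))
    print('linear',np.round(d,2).tolist(),'twist',round(-np.radians(dy),3))
E
python3 - <<'E'
from h import *
plan([.485,.319,.16],4.7)
b=load('top')
for p in[(229,243),(160,290),(118,270)]: print(plane(b,*p,.1))
E
```

```text
t 0.1 pos [0.2725 0.5618 0.2304] jawyaw 64.12 tilt [-0.0012 -0.0016 -1.    ] F [ 0.1  0.6 -0.1] Tz [ 0.006 -0.039 -0.038] gap 1.0 q6 -0.18
linear [7.06, -12.55, 29.72] twist 1.037
[0.46192367 0.14761188 0.1       ]
[0.34018419 0.33035806 0.1       ]
[0.39515525 0.44468396 0.1       ]
```

Candidates (top / side px): steel grid insert with tab (164,235)/(232,162); ball-handled wedge insert (164,205)/(255,158); yellow insert (229,247)/(236,205); orange inserts (117,270) and (160,290)/(202,160) and (192,182). By the description the steel insert with a flat tab in the rack's nearer pocket is the one; crops d1/d2 confirm it (flat tab, no ball, grey).

```bash
python3 -m jog '{"linear":[[0,-3,7],[0,-6,14],[0,-9,21],[1,-11,26],[3,-12,28.5],[5,-12.55,29.72],[7,-12.55,29.72],[7,-12.55,29.72],[7,-12.55,29.72],[7,-12.55,29.72],[7,-12.55,29.72]],"twist":[0.12,0.24,0.36,0.48,0.6,0.72,0.84,0.96,1.037,1.037,1.037],"claw":[0,0,0,0,0,0,0,0,0,0,0]}' 40; python3 - <<'E'
from h import *
plan([.485,.319,.09],4.7)
a=snap('side','s1.png');b=snap('top','t1.png')
x=a['pixels'][110:220,190:310,::-1];cv2.imwrite('pics/e1.png',cv2.resize(x,None,fx=6,fy=5.4,interpolation=cv2.INTER_CUBIC))
x=b['pixels'][185:265,120:230,::-1];cv2.imwrite('pics/e2.png',cv2.resize(x,None,fx=7,fy=7,interpolation=cv2.INTER_CUBIC))
E
```

```text
t: 1.02
tcp_pos: [0.4853, 0.3192, 0.1608]
tool_rot: [0.478, 0.521, -0.479, 0.52]
force: [0.1, 0.9, -0.1]
finger_gap: 0.498
t 1.017 pos [0.4853 0.3192 0.1608] jawyaw 4.73 tilt [-1.6e-03 -2.0e-04 -1.0e+00] F [ 0.1  0.9 -0.1] Tz [ 0.016 -0.008  0.058] gap 0.498 q6 0.31
linear [7.08, -0.02, 0.02] twist 0.001
```

View pics/e1.png

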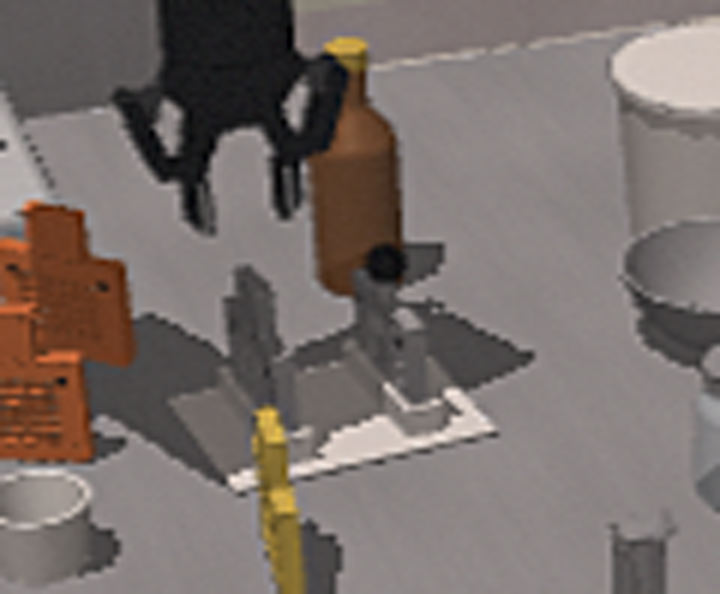

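View pics/e2.png

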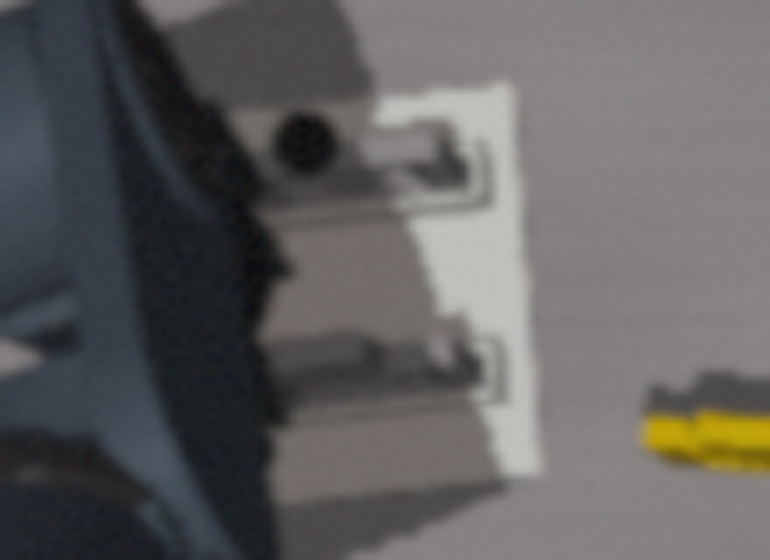

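The side view shows the open jaws (side px ~223–238) straddling the grey tab (232,161) with the yellow one well in front. Descending.

```bash
python3 -m jog '{"linear":[[2,0,0],[4,0,0],[5.5,0,0],[6.5,0,0],[7.0,0,0],[7.0,0,0],[7.0,0,0],[7.0,0,0],[7.0,0,0],[7.0,0,0],[7.0,0,0],[7.0,0,0]],"twist":[0,0,0,0,0,0,0,0,0,0,0,0],"claw":[0,0,0,0,0,0,-0.5,-1,-1,-1,-1,-1]}' 45; python3 - <<'E'
from h import *
plan([.485,.319,.236],4.7)
a=snap('side')
x=a['pixels'][110:220,190:310,::-1];cv2.imwrite('pics/e3.png',cv2.resize(x,None,fx=6,fy=5.4,interpolation=cv2.INTER_CUBIC))
E
```

```text
t: 2.12
tcp_pos: [0.4863, 0.3201, 0.0924]
tool_rot: [0.48, 0.52, -0.478, 0.52]
force: [-0.3, 0.7, 6.4]
finger_gap: 0.131
t 2.117 pos [0.4863 0.3201 0.0924] jawyaw 4.69 tilt [ 0.0023  0.0013 -1.    ] F [-0.3  0.7  6.4] Tz [0.136 0.102 0.035] gap 0.131 q6 0.31
linear [-14.36, -0.1, 0.09] twist -0.0
```

View pics/e3.png

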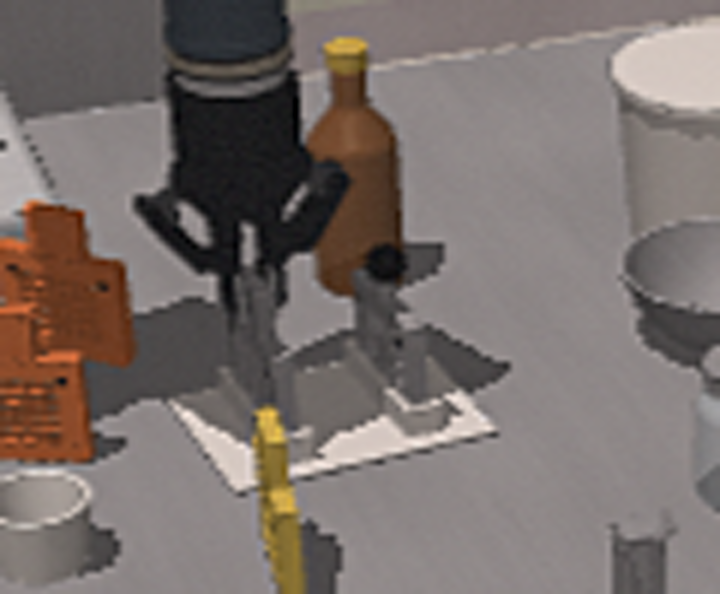

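Gripped at 11 mm opening (tab thickness). Lifting straight up.

```bash
python3 -m jog '{"linear":[[-0.5,0,0],[-1.2,0,0],[-2.2,0,0],[-3.2,0,0],[-4.5,0,0],[-6.5,0,0],[-9,0,0],[-12,0,0],[-14.5,0,0],[-14.5,0,0],[-14.5,0,0]],"twist":[0,0,0,0,0,0,0,0,0,0,0],"claw":[-1,-1,-1,-1,-1,-1,-1,-1,-1,-1,-1]}'; python3 - <<'E'
from h import *
plan([.595,-.066,.236],-6.2)
a=snap('side')
x=a['pixels'][90:210,190:310,::-1];cv2.imwrite('pics/e4.png',cv2.resize(x,None,fx=5,fy=5,interpolation=cv2.INTER_CUBIC))
E
```

```text
t: 3.08
tcp_pos: [0.4857, 0.3198, 0.2382]
tool_rot: [0.48, 0.52, -0.478, 0.521]
force: [0.4, 1.2, -4.1]
finger_gap: 0.134
t 3.083 pos [0.4857 0.3198 0.2382] jawyaw 4.7 tilt [ 0.003   0.0013 -1.    ] F [ 0.4  1.2 -4.1] Tz [-0.012  0.076 -0.007] gap 0.134 q6 0.31
linear [0.2, 7.73, 39.35] twist 0.19
```

View pics/e4.png

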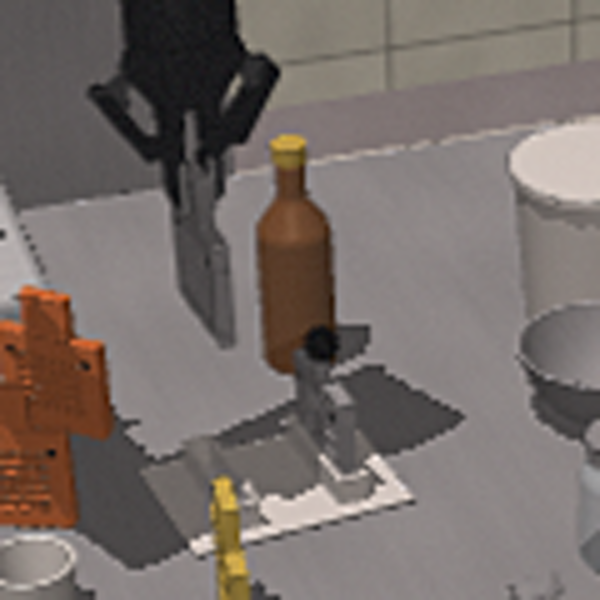

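Insert is out, hanging straight (side px ~ 232,140). Carry over the slot.

```bash
python3 -m jog '{"linear":[[0,0.4,2],[0,1.1,5.5],[0,1.8,9],[0,2.4,12.5],[0,3.1,16],[0,3.8,19.5],[0,4.5,23],[0,5.2,26.5],[0,5.9,30],[0,6.6,33.5],[0,7.2,36.5],[0,7.6,38.5],[0,7.73,39.35],[0,7.73,39.35],[0,7.73,39.35],[0,7.73,39.35]],"twist":[0,0.02,0.04,0.06,0.08,0.1,0.12,0.14,0.16,0.17,0.18,0.19,0.19,0.19,0.19,0.19],"claw":[-1,-1,-1,-1,-1,-1,-1,-1,-1,-1,-1,-1,-1,-1,-1,-1]}'; python3 - <<'E'
from h import *
plan([.595,-.066,.236],-6.2)
a=snap('side','s2.png');b=snap('top','t2.png')
def up(im,r0,r1,c0,c1,f,name):
    im=im[:,:,::-1]
    c=cv2.resize(im[r0:r1,c0:c1],None,fx=f,fy=f,interpolation=cv2.INTER_CUBIC)
    for u in range(c0,c1,5): cv2.putText(c,str(u),(int((u-c0+.5)*f),10),0,.35,(0,0,255),1)
    for v in range(r0,r1,5): cv2.putText(c,str(v),(0,int((v-r0+.5)*f)+4),0,.35,(0,0,255),1)
    cv2.imwrite('pics/'+name,c)
up(a['pixels'],150,250,250,340,6,'f1.png')
up(b['pixels'],160,220,270,360,8,'f2.png')
for X in [(0,0.047,.091),(0,-.047,.091),(0,0,.0),(0,-.047,0),(0,.047,0)]:
    R=Ro.from_euler('z',-6.2,degrees=True); P=R.apply(X)+[.595,-.066,.03]; print(X,proj(a,P),proj(b,P))
E
```

```text
t: 4.47
tcp_pos: [0.5934, -0.0644, 0.2352]
tool_rot: [-0.526, -0.474, 0.526, -0.471]
force: [-0.1, 0.2, -2.8]
finger_gap: 0.137
t 4.467 pos [ 0.5934 -0.0644  0.2352] jawyaw -6.12 tilt [-0.0031  0.0018 -1.    ] F [-0.1  0.2 -2.8] Tz [ 0.008 -0.045 -0.023] gap 0.137 q6 -0.19
linear [-0.08, 0.18, 0.14] twist 0.001
(0, 0.047, 0.091) [295.41554383 205.7374483 ] [289.30967756 190.61948613]
(0, -0.047, 0.091) [303.27869328 223.41988216] [323.56678706 193.58463381]
(0, 0, 0.0) [299.0785833  237.98779342] [304.28304268 199.48183937]
(0, -0.047, 0) [302.96359877 247.31396077] [320.16135351 200.85999955]
(0, 0.047, 0) [295.37543332 229.09820297] [288.42067347 198.10506285]
```

View pics/f1.png

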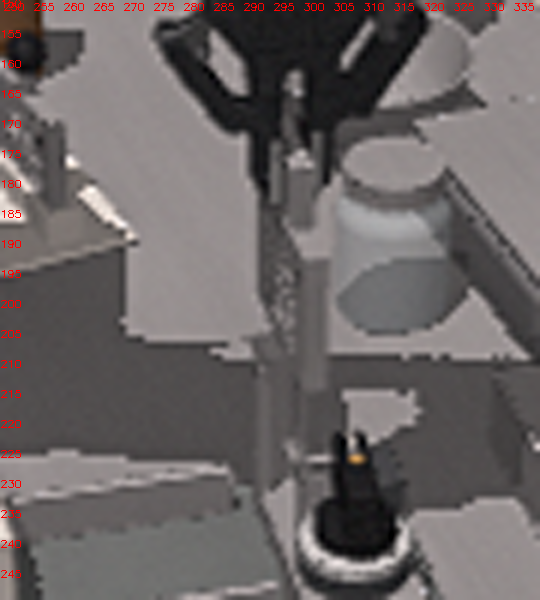

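View pics/f2.png

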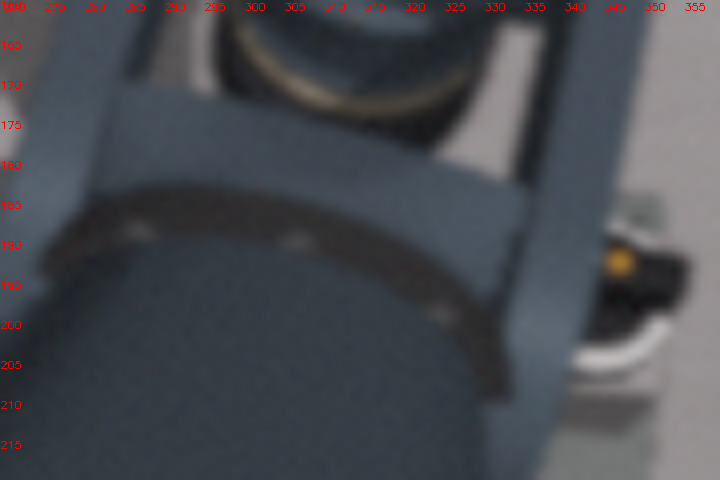

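```bash
python3 - <<'E'
from h import *
a=load('side')
R=Ro.from_euler('z',-6.2,degrees=True); c=np.array([.5934,-.0644,0])
for off in(80,84,88):
  z0=.2352-off/1000
  print(off,[np.round(proj(a,R.apply((x,y,z))+c+[0,0,z0]),1).tolist() for x,y,z in[(-.006,-.045,0),(.006,-.045,0),(-.006,-.045,.08),(.006,-.045,.08),(-.006,-.02,.116),(.006,-.02,.116)]])
# post: near/far edges predicted
c=np.array([.595,-.066,.03])
print([np.round(proj(a,R.apply((x,y,z))+c),1).tolist() for x,y,z in[(-.0075,.047,.08),(.0075,.047,.08),(-.0075,.047,.0),(.0075,.047,0)]])
E
```

```text
80 [[300.5, 213.7], [304.5, 213.1], [300.7, 190.6], [304.8, 190.0], [298.6, 175.2], [302.7, 174.6]]
84 [[300.5, 214.8], [304.5, 214.2], [300.7, 191.8], [304.8, 191.2], [298.5, 176.4], [302.7, 175.8]]
88 [[300.5, 215.9], [304.5, 215.3], [300.7, 193.0], [304.8, 192.4], [298.5, 177.6], [302.7, 177.0]]
[[293.1, 209.0], [297.7, 208.3], [293.1, 229.4], [297.6, 228.8]]
```

```bash
python3 - <<'E'
from h import *
a=load('side')
s0=cv2.imread('pics/side0.png').mean(2); s1=a['pixels'].mean(2)
np.set_printoptions(linewidth=200)
print('post before'); 
for r in (211,214,217,220): print(r,s0[r,286:308].astype(int))
print('insert now cols 286')
for r in (196,199,203,207,210,212,213,214,215,216): print(r,s1[r,286:310].astype(int))
print('tab')
for r in (177,179,181,184): print(r,s1[r,286:310].astype(int))
E
```

```text
post before
211 [135 135 134 133 135 141  78  94  91  78  88  94  82  81  70 131 138 134 132 133 134 133]
214 [135 136 135 135 137 142  88  82  90  79  90  93  84  81  84 130 136 135 136 135 132 134]
217 [137 136 137 135 134 140  91  82  90  80  78  91  86  83  83 133 137 135 135 135 135 135]
220 [136 137 136 135 135 140  90  82  91  82  79  79  83  83  84 130 137 135 135 135 137 139]
insert now cols 286
196 [141 142 142 144 144 150 137  78  69  77 118  93 118  67  82  99 100  98 106 131 132 136 142 113]
199 [143 141 141 143 144 147 154  88  58  74 104  89  84  80  88  96  98  93 116 135 105 100 108 108]
203 [143 143 142 141 142 142 143 148 118  83 108 108 129  93  86  97  96  92 114 141 148 135 117 106]
207 [ 68  64 130 145 149 129  81  89  96  97  83  80 101  89  89  97  97  94 114 144 147 144 144 145]
210 [74 68 68 66 65 69 73 83 75 81 85 85 83 83 88 97 98 99 89 75 74 74 76 73]
212 [ 77  78  75  78  77  76  63  90  86  84  84  86  79  82  95 100  99 100  86  74  77  76  78  75]
213 [ 79  77  79  78  77  76  81  94  87  83  87  85  81  72  94 101 101 104  89  76  76  76  73  74]
214 [ 79  76  77  77  76  75  82  94  95  86  85  85  81  64  91 100 101 102  88  74  72  80  79  79]
215 [ 78  75  77  78  77  76  80  93  96  87  85  86  80  75  82  87  85  80  77  76  70 147 158 154]
216 [ 79  78  77  78  76  77  80  94  97  86  86  86  81  73  85  77  76  75  77  77  72 138 150 145]
tab
177 [142 142 142 145 154  86  26  26  28  99  90  48 155 157 150 175 117  66  27  48  64 144 151 146]
179 [143 145 144 145 151 112  45  27  52 104  90  68  92  98  96 102  99  70  19 111 150  97 115 142]
181 [142 144 144 145 146 154 111  45  27 100  90  67  94  98  95  99  82  89 146 149 147 116  92  92]
184 [144 144 143 145 145 151 136  66  57  58  57  75  96  97  95  94 121 147 149 134 146 159 163 158]
```

```bash
python3 - <<'E'
import cv2
for n,o in(('side0','g1'),):
    i=cv2.imread('pics/%s.png'%n)[195:260,280:325]; cv2.imwrite('pics/g1.png',cv2.resize(i,None,fx=12,fy=9,interpolation=cv2.INTER_NEAREST))
E
```

```text
(no output)
```

View pics/g1.png

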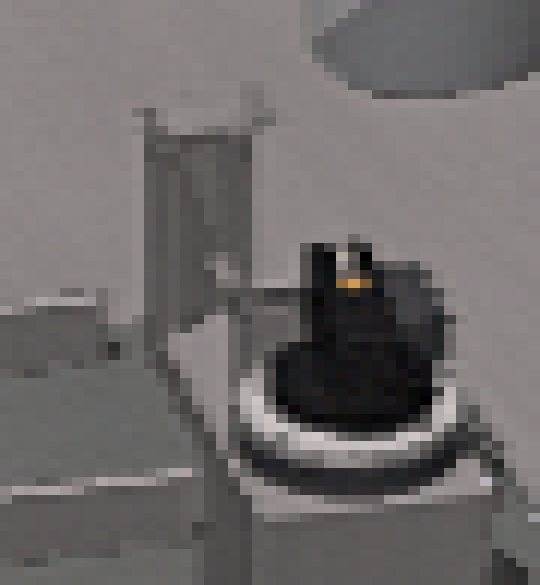

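Side view: insert's near face bottom at cols 299.8–304.1 (row 214), posts' channel at cols 291.5–300.5 (far), near post left edge ≈299.2; insert needs ≈3–4 mm more in +x. Shift and come down to just above the mouth.

```bash
python3 - <<'E'
from h import *
plan([.5975,-.066,.216],-6.2)
E
```

```text
t 4.567 pos [ 0.5939 -0.0644  0.236 ] jawyaw -6.07 tilt [-1.4e-03  9.0e-04 -1.0e+00] F [ 0.7  0.7 -3.9] Tz [0.047 0.042 0.027] gap 0.132 q6 -0.19
linear [2.0, 0.38, 0.12] twist 0.002
```

```bash
python3 -m jog '{"linear":[[0.5,0.2,0.06],[1,0.37,0.12],[1.5,0.37,0.12],[2,0.37,0.12],[2,0.37,0.12],[2,0.37,0.12]],"twist":[0,0,0,0,0,0],"claw":[-1,-1,-1,-1,-1,-1]}'; python3 - <<'E'
from h import *
plan([.5975,-.066,.196],-6.2)
a=snap('side','s3.png')
i=a['pixels'][165:240,280:325,::-1]; cv2.imwrite('pics/g2.png',cv2.resize(i,None,fx=12,fy=8,interpolation=cv2.INTER_NEAREST))
s1=a['pixels'].mean(2)
np.set_printoptions(linewidth=200)
for r in range(204,231,2): print(r,s1[r,286:312].astype(int))
E
```

```text
t: 5.07
tcp_pos: [0.5978, -0.0677, 0.2156]
tool_rot: [-0.526, -0.473, 0.527, -0.472]
force: [0.5, -0.6, -2.7]
finger_gap: 0.133
t 5.067 pos [ 0.5978 -0.0677  0.2156] jawyaw -6.19 tilt [-1.5e-03  5.0e-04 -1.0e+00] F [ 0.5 -0.6 -2.7] Tz [ 0.031 -0.035  0.019] gap 0.133 q6 -0.19
linear [1.96, -0.05, -0.16] twist 0.0
204 [141 140 142 142 142 143 145 149 121  70  66 104  93 106  93  82  92  98  97  80 122 149 146 102 103 110]
206 [146 145 146 147 115 105  90  89  92  81  59 136 115  77  96  86  93  98  97  92 126 142 144 146 151 153]
208 [ 64  70  68  66 139 160  92  87  95  99  81  77 117 112  83  78  90  99  99  95 130 146 146 145 146 149]
210 [ 73  69  67  64 139 158 102  80  72  78  85  75  97 112 106  87  91 100  96  99  79  66  64  66  64  64]
212 [ 78  77  77  77  76  76  62  88  87  85  85  87  82 105 114  89  92  97  99 101  86  76  79  78  78  76]
214 [ 77  77  75  79  77  76  79  94  97  86  85  85  79  81 100  87  91  99  99 101  85  79  75  76  74  72]
216 [ 77  77  77  77  78  77  79  93  98  87  86  86  80  74  83  86  92  98  99 102  86  77  69 146 158 157]
218 [ 79  79  78  78  76  75  81  94  97  87  86  86  81  75  73  83  94 102 100 102  87  78  68 140 148 146]
220 [ 78  77  77  76  78  76  81  96  97  88  85  87  82  74  84  80  94 100 101 104  83  75  72 139 152 145]
222 [ 80  79  77  78  76  75  81  94  97  87  87  87  82  76  86  78  74  75  80  56  29  82 137  62  60 141]
224 [ 77  76  77  76  76  75  82  94  98  85  83 113 141 103  83  73  73  73  82  47  22  16 149  78  15  68]
226 [ 74  77  72  77  76  75  83  94  99  88  84  83 118 123 109 141 173 178 162  90  29  22 112 161  92  29]
228 [179 170 106  73  76  75  84  95 100  89  87  82  91  69  96  88  73  75  84  42   8  25  31  33  28  25]
230 [ 97  96 114 152 101  64  76  94  95  75  73 144 161 101  73 101  99  98 105  55  15  28  32  31  37  30]
```

View pics/g2.png

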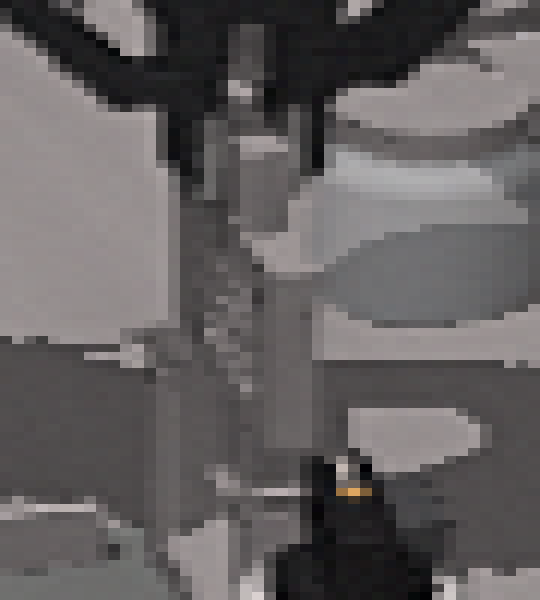

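```bash
python3 -m jog '{"linear":[[0.2,-0.05,-0.16],[0.5,-0.05,-0.16],[0.8,-0.05,-0.16],[1.1,-0.05,-0.16],[1.4,-0.05,-0.16],[1.7,-0.05,-0.16],[2.0,-0.05,-0.16]],"twist":[0,0,0,0,0,0,0],"claw":[-1,-1,-1,-1,-1,-1,-1]}'; python3 - <<'E'
from h import *
plan([.597,-.066,.176],-6.2)
E
```

```text
t: 5.7
tcp_pos: [0.5979, -0.0662, 0.196]
tool_rot: [-0.526, -0.472, 0.526, -0.472]
force: [0.0, 0.8, -2.4]
finger_gap: 0.137
t 5.7 pos [ 0.5979 -0.0662  0.196 ] jawyaw -6.19 tilt [-1.e-04  0.e+00 -1.e+00] F [ 0.   0.8 -2.4] Tz [ 0.013 -0.041 -0.037] gap 0.137 q6 -0.19
linear [2.0, -0.09, -0.01] twist 0.0
```

```bash
python3 -m jog '{"linear":[[0.2,0,0],[0.4,0,0],[0.6,0,0],[0.8,0,0],[1.0,0,0]],"twist":[0,0,0,0,0],"claw":[-1,-1,-1,-1,-1]}'; python3 - <<'E'
from h import *
plan([.597,-.066,.176],-6.2)
a=snap('side','s4.png')
i=a['pixels'][165:240,280:325,::-1]; cv2.imwrite('pics/g3.png',cv2.resize(i,None,fx=12,fy=8,interpolation=cv2.INTER_NEAREST))
E
```

```text
t: 6.12
tcp_pos: [0.598, -0.0662, 0.1862]
tool_rot: [0.526, 0.472, -0.526, 0.472]
force: [-0.0, 0.5, -2.6]
finger_gap: 0.131
t 6.117 pos [ 0.598  -0.0662  0.1862] jawyaw -6.19 tilt [ 2.e-04 -1.e-04 -1.e+00] F [-0.   0.5 -2.6] Tz [-0.004 -0.022  0.018] gap 0.131 q6 -0.19
linear [1.02, -0.1, -0.01] twist 0.0
```

View pics/g3.png

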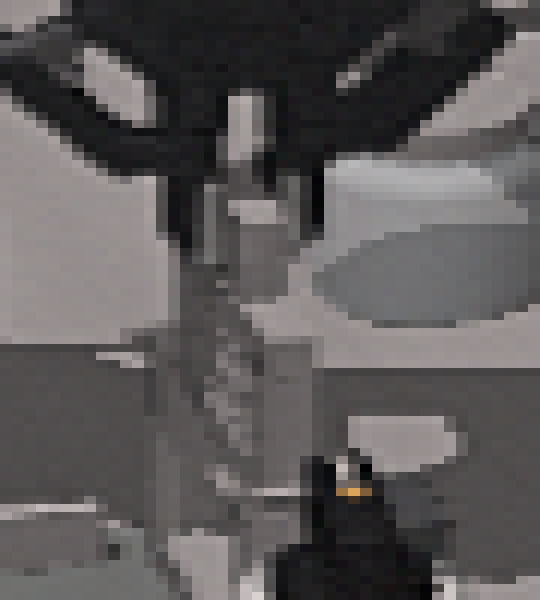

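The near lip (row 226) now covers the insert's lower edge: it is in the mouth, with no contact force. Lowering on.

```bash
python3 -m jog '{"linear":[[0.2,0,0],[0.4,0,0],[0.6,0,0],[0.8,0,0],[1.0,0,0],[1.2,0,0]],"twist":[0,0,0,0,0,0],"claw":[-1,-1,-1,-1,-1,-1]}'; python3 - <<'E'
from h import *
plan([.597,-.066,.118],-6.2)
E
```

```text
t: 6.67
tcp_pos: [0.5979, -0.0662, 0.1741]
tool_rot: [-0.526, -0.472, 0.526, -0.472]
force: [0.7, -0.1, -3.0]
finger_gap: 0.136
t 6.667 pos [ 0.5979 -0.0662  0.1741] jawyaw -6.19 tilt [-0. -0. -1.] F [ 0.7 -0.1 -3. ] Tz [-0.033 -0.014 -0.007] gap 0.136 q6 -0.19
linear [5.61, -0.09, -0.01] twist 0.0
```

```bash
python3 -m jog '{"linear":[[0.3,0,0],[0.6,0,0],[0.9,0,0],[1.2,0,0],[1.5,0,0],[1.8,0,0],[2.1,0,0],[2.4,0,0],[2.7,0,0],[3.0,0,0]],"twist":[0,0,0,0,0,0,0,0,0,0],"claw":[-1,-1,-1,-1,-1,-1,-1,-1,-1,-1]}'; python3 - <<'E'
from h import *
plan([.597,-.066,.118],-6.2)
E
```

```text
t: 7.5
tcp_pos: [0.5979, -0.0662, 0.144]
tool_rot: [0.526, 0.472, -0.526, 0.472]
force: [0.4, 0.9, -3.3]
finger_gap: 0.131
t 7.5 pos [ 0.5979 -0.0662  0.144 ] jawyaw -6.19 tilt [ 1.e-04 -0.e+00 -1.e+00] F [ 0.4  0.9 -3.3] Tz [-0.002 -0.029  0.048] gap 0.131 q6 -0.19
linear [2.6, -0.1, -0.01] twist 0.0
```

```bash
python3 -m jog '{"linear":[[0.3,0,0],[0.6,0,0],[0.9,0,0],[1.2,0,0],[1.5,0,0],[1.8,0,0],[2.1,0,0]],"twist":[0,0,0,0,0,0,0],"claw":[-1,-1,-1,-1,-1,-1,-1]}'; python3 - <<'E'
from h import *
plan([.597,-.066,.112],-6.2)
E
```

```text
t: 8.08
tcp_pos: [0.5979, -0.0662, 0.123]
tool_rot: [0.526, 0.472, -0.526, 0.472]
force: [1.0, 0.7, -3.0]
finger_gap: 0.132
t 8.083 pos [ 0.5979 -0.0662  0.123 ] jawyaw -6.19 tilt [ 1.e-04 -0.e+00 -1.e+00] F [ 1.   0.7 -3. ] Tz [ 0.034 -0.022  0.025] gap 0.132 q6 -0.19
linear [1.1, -0.1, -0.01] twist 0.0
```

Now millimetre steps until the sill is felt.

```bash
python3 -m jog '{"linear":[[0.1,0,0],[0.2,0,0],[0.3,0,0],[0.4,0,0],[0.5,0,0],[0.6,0,0]],"twist":[0,0,0,0,0,0],"claw":[-1,-1,-1,-1,-1,-1]}';python3 -m jog '{"linear":[[0.1,0,0],[0.2,0,0],[0.3,0,0]],"twist":[0,0,0],"claw":[-1,-1,-1]}' 
```

```text
t: 8.58
tcp_pos: [0.598, -0.0662, 0.1174]
tool_rot: [0.526, 0.472, -0.526, 0.472]
force: [0.6, -0.6, -2.9]
finger_gap: 0.137
t: 8.83
tcp_pos: [0.5983, -0.0662, 0.1164]
tool_rot: [0.526, 0.472, -0.526, 0.473]
force: [-2.5, 1.3, 17.1]
finger_gap: 0.134
```

Contact at TCP z≈0.116 (17 N), which agrees with the sill. Relieve the push, open, and look.

```bash
python3 -m jog '{"linear":[[-0.15,0,0],[-0.2,0,0],[-0.2,0,0],[-0.2,0,0],[-0.2,0,0],[-0.2,0,0]],"twist":[0,0,0,0,0,0],"claw":[-1,-1,-0.6,-0.3,0,0]}';python3 - <<'E'
from h import *
plan([.597,-.066,.2],-6.2)
a=snap('side','s5.png')
i=a['pixels'][175:250,280:325,::-1]; cv2.imwrite('pics/g4.png',cv2.resize(i,None,fx=12,fy=8,interpolation=cv2.INTER_NEAREST))
R=Ro.from_euler('z',-6.2,degrees=True); c=np.array([.598,-.066,.03])
print([np.round(proj(a,R.apply((x,y,z))+c),1).tolist() for x,y,z in[(-.006,-.02,.116),(.006,-.02,.116),(-.006,-.045,.08),(.006,-.045,.08)]])
E
```

```text
t: 9.33
tcp_pos: [0.5981, -0.0662, 0.1163]
tool_rot: [0.526, 0.472, -0.526, 0.472]
force: [0.4, 0.2, 0.4]
finger_gap: 0.502
t 9.333 pos [ 0.5981 -0.0662  0.1163] jawyaw -6.19 tilt [ 3.e-04 -1.e-04 -1.e+00] F [0.4 0.2 0.4] Tz [-0.025  0.047  0.031] gap 0.502 q6 -0.19
linear [-8.37, -0.11, -0.01] twist 0.0
[[300.0, 211.4], [303.9, 210.8], [302.1, 226.1], [306.0, 225.5]]
```

View pics/g4.png

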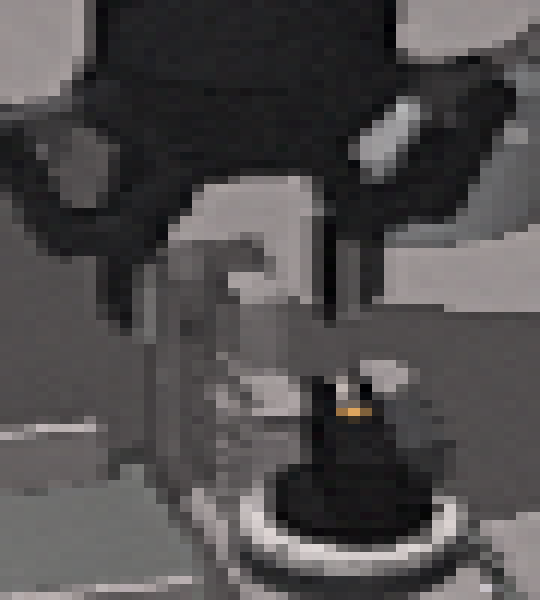

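```bash
python3 -m jog '{"linear":[[-2,0,0],[-4,0,0],[-7,0,0],[-10,0,0],[-10,0,0]],"twist":[0,0,0,0,0],"claw":[0,0,0,0,0]}';python3 - <<'E'
from h import *
b=cv2.imread('pics/top0.png'); 
i=b[178:215,325:362]; cv2.imwrite('pics/k1.png',cv2.resize(i,None,fx=16,fy=16,interpolation=cv2.INTER_NEAREST))
plan([.585,-.168,.216],84)
b=load('top')
P=plane(b,337.5,190.7,.152);Q=plane(b,346,192,.152);print(P,Q,np.degrees(np.arctan2(*(P-Q)[[1,0]])))
print(plane(b,344,0+195,.118))
E
```

```text
t: 9.8
tcp_pos: [0.6018, -0.0672, 0.2226]
tool_rot: [0.529, 0.469, -0.524, 0.476]
force: [1.0, -0.3, 1.1]
finger_gap: 0.497
t 9.8 pos [ 0.6018 -0.0672  0.2226] jawyaw -6.17 tilt [ 0.012  -0.0036 -0.9999] F [ 1.  -0.3  1.1] Tz [ 0.022 -0.027 -0.009] gap 0.497 q6 -0.19
linear [0.67, -0.6, 10.2] twist 1.568
[ 0.5896458  -0.14640319  0.152     ] [ 0.58565246 -0.16884764  0.152     ] 79.9114465441556
[ 0.58557712 -0.16893383  0.118     ]
```

View pics/k1.png

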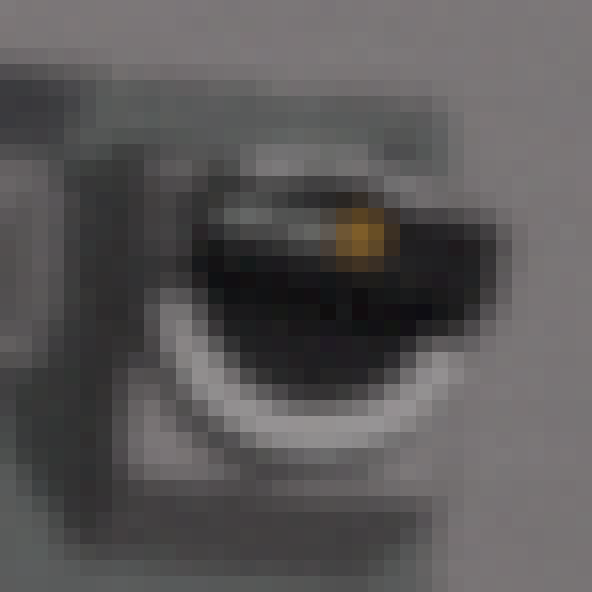

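Insert's tab top front edge is at row 211.5, predicted for home 211–211.4, so it's fully seated. Bar of the knob runs along world yaw ≈82° (top px 337–355, row 191–193; stem at 346,192), so the jaws already face its sides. Moving over the knob.

```bash
python3 - <<'E'
from h import *
manip.snapshot('side')
plan([.587,-.1686,.175],-8)
E
```

```text
t 9.85 pos [ 0.6004 -0.0669  0.22  ] jawyaw -6.18 tilt [ 0.0081 -0.0025 -1.    ] F [-0.4 -0.3  0.3] Tz [ 0.001  0.005 -0.002] gap 0.503 q6 -0.19
linear [4.52, -0.27, 10.25] twist 0.032
```

```bash
python3 -m jog '{"linear":[[0,0,3],[0,0,6],[0,0,9],[1,0,10.3],[3,0,10.3],[4.1,0,10.3],[4.1,0,10.3],[4.1,0,10.3]],"twist":[0.03,0.03,0.03,0.03,0.03,0.03,0.03,0.03],"claw":[0,0,0,0,0,0,0,0]}' 60;python3 - <<'E'
from h import *
a=snap('side','s6.png'); b=snap('top')
plan([.587,-.1686,.124],-8)
i=a['pixels'][165:265,270:350,::-1]; cv2.imwrite('pics/k2.png',cv2.resize(i,None,fx=7,fy=6,interpolation=cv2.INTER_NEAREST))
i=b['pixels'][160:230,270:370,::-1]; cv2.imwrite('pics/k3.png',cv2.resize(i,None,fx=7,fy=7,interpolation=cv2.INTER_NEAREST))
E
```

```text
t: 10.52
tcp_pos: [0.5858, -0.1674, 0.1736]
tool_rot: [-0.533, -0.466, 0.534, -0.463]
force: [-0.0, 0.5, 0.7]
finger_gap: 0.499
t 10.617 pos [ 0.5872 -0.1678  0.1755] jawyaw -7.84 tilt [ 3.e-04 -0.e+00 -1.e+00] F [-0.4  0.3  0.9] Tz [-0.046  0.016  0.054] gap 0.503 q6 -0.32
linear [5.15, -0.01, 0.08] twist 0.003
```

View pics/k2.png

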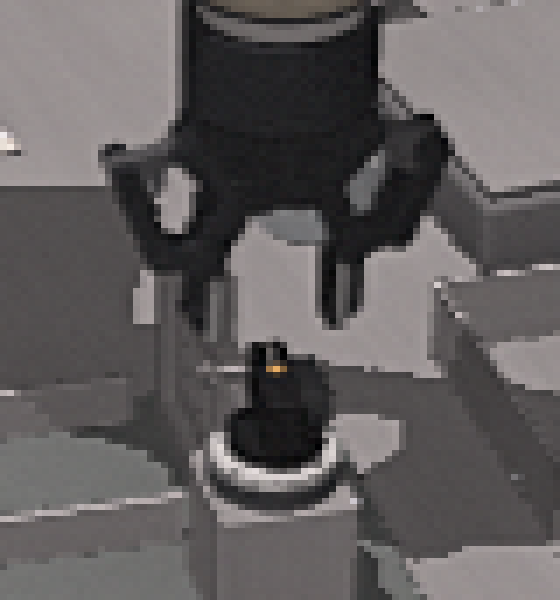

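View pics/k3.png

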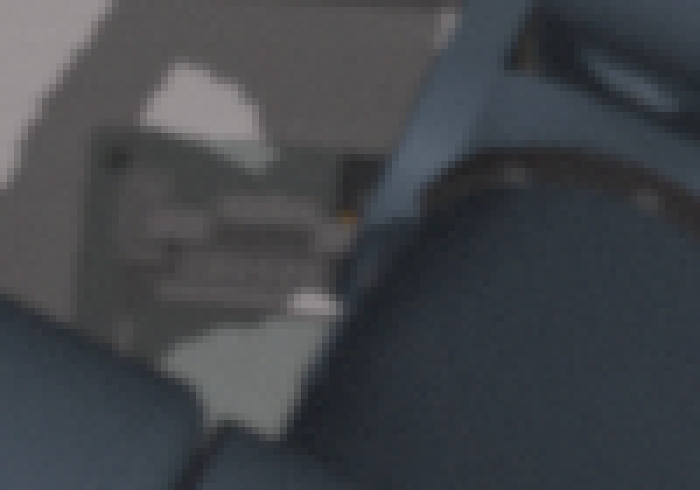

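Fingers (side cols 301 and 319) straddle the bar's stem (309.5). Descend and close.

```bash
python3 -m jog '{"linear":[[1.5,0,0.08],[3,0,0.08],[4,0,0.08],[4.7,0,0.08],[5.1,0,0.08],[5.1,0,0.08]],"twist":[0,0,0,0,0,0],"claw":[0,0,0,0,0,0]}' 60;python3 -m jog '{"linear":[[0,0,0],[0,0,0],[0,0,0],[0,0,0],[0,0,0],[0,0,0]],"twist":[0,0,0,0,0,0],"claw":[-0.3,-0.6,-1,-1,-1,-1]}' 60;python3 - <<'E'
from h import *
plan([.587,-.1686,.124],-8)
E
```

```text
t: 11.12
tcp_pos: [0.5865, -0.169, 0.1238]
tool_rot: [-0.533, -0.465, 0.533, -0.464]
force: [0.1, -1.0, -0.4]
finger_gap: 0.499
t: 11.62
tcp_pos: [0.5863, -0.1698, 0.1252]
tool_rot: [-0.533, -0.464, 0.534, -0.464]
force: [-4.4, -1.4, 6.0]
finger_gap: 0.182
t 11.617 pos [ 0.5863 -0.1698  0.1252] jawyaw -7.91 tilt [-5.e-04 -8.e-04 -1.e+00] F [-4.4 -1.4  6. ] Tz [-0.254  0.754 -0.058] gap 0.182 q6 -0.33
linear [0.12, 0.06, -0.13] twist 0.002
```

```bash
python3 -m jog '{"linear":[[-0.1,-0.05,0],[-0.1,-0.1,0],[-0.1,-0.1,0],[-0.1,-0.1,0]],"twist":[0,0,0.04,0.08],"claw":[-1,-1,-1,-1]}';python3 -c "
from h import *
plan([.587,-.1686,.124],-8)"; python3 -m jog '{"linear":[[0,0,0],[0,0,0],[0,0,0],[0,0,0]],"twist":[0.06,0.12,0.18,0.24],"claw":[-1,-1,-1,-1]}';python3 -c "
from h import *
plan([.587,-.1686,.124],-8)"
```

```text
t: 11.95
tcp_pos: [0.5864, -0.1698, 0.1253]
tool_rot: [0.552, 0.442, -0.552, 0.443]
force: [-0.6, -2.4, -0.5]
finger_gap: 0.176
t 11.95 pos [ 0.5864 -0.1698  0.1253] jawyaw -12.57 tilt [ 0.0016 -0.0011 -1.    ] F [-0.6 -2.4 -0.5] Tz [-0.378  0.094  0.072] gap 0.176 q6 -0.24
linear [0.13, 0.03, -0.13] twist -0.08
t: 12.28
tcp_pos: [0.587, -0.1701, 0.1253]
tool_rot: [0.601, 0.372, -0.6, 0.374]
force: [1.0, -2.3, -1.7]
finger_gap: 0.176
t 12.283 pos [ 0.587  -0.1701  0.1253] jawyaw -26.38 tilt [ 0.003  -0.0018 -1.    ] F [ 1.  -2.3 -1.7] Tz [-0.458 -0.14   0.074] gap 0.176 q6 -0.0
linear [0.13, -0.07, -0.13] twist -0.321
```

```bash
python3 -m jog '{"linear":[[0,0,0],[0,0,0],[0,0,0],[0,0,0]],"twist":[0.08,0.16,0.24,0.32],"claw":[-1,-1,-1,-1]}';python3 -c "
from h import *
plan([.587,-.1686,.124],-8)"; for i in 1; do python3 -m jog '{"linear":[[0,0,0],[0,0,0]],"twist":[0.05,0.1],"claw":[-1,-1]}' ; python3 -c "
from h import *
plan([.587,-.1686,.124],-8)"; done
```

```text
t: 12.62
tcp_pos: [0.5878, -0.1706, 0.1254]
tool_rot: [0.654, 0.27, -0.652, 0.274]
force: [2.1, -4.5, -2.7]
finger_gap: 0.177
t 12.617 pos [ 0.5878 -0.1706  0.1254] jawyaw -44.77 tilt [ 0.0047 -0.0029 -1.    ] F [ 2.1 -4.5 -2.7] Tz [-0.615 -0.287  0.124] gap 0.177 q6 0.32
linear [0.13, -0.2, -0.09] twist -0.642
t: 12.78
tcp_pos: [0.588, -0.1708, 0.1254]
tool_rot: [0.667, 0.238, -0.664, 0.241]
force: [3.1, -4.2, -3.9]
finger_gap: 0.178
t 12.783 pos [ 0.588  -0.1708  0.1254] jawyaw -50.41 tilt [ 0.0052 -0.0033 -1.    ] F [ 3.1 -4.2 -3.9] Tz [-0.693 -0.317  0.115] gap 0.178 q6 0.42
linear [0.13, -0.24, -0.06] twist -0.74
```

The TCP orbits the knob axis at ≈2.6 mm (axis ≈ (0.586, −0.172)); I'll let the command follow that while turning.

```bash
python3 -m jog '{"linear":[[0,0.15,0],[0,0.3,-0.05],[0,0.35,-0.06]],"twist":[0.05,0.1,0.15],"claw":[-1,-1,-1]}';python3 -c "
from h import *
plan([.587,-.1686,.124],-8)"; python3 -m jog '{"linear":[[0,0,0],[0,0,0]],"twist":[0.05,0.1],"claw":[-1,-1]}' ; python3 -c "
from h import *
plan([.587,-.1686,.124],-8)"
```

```text
t: 13.03
tcp_pos: [0.5885, -0.1714, 0.1253]
tool_rot: [-0.681, -0.189, 0.681, -0.189]
force: [-1.7, -0.4, 1.0]
finger_gap: 0.178
t 13.033 pos [ 0.5885 -0.1714  0.1253] jawyaw -59.01 tilt [-4.e-04  4.e-04 -1.e+00] F [-1.7 -0.4  1. ] Tz [-0.107  0.333  0.102] gap 0.178 q6 0.56
linear [0.13, -0.31, -0.02] twist -0.89
t: 13.2
tcp_pos: [0.5886, -0.1716, 0.1253]
tool_rot: [0.69, 0.155, -0.69, 0.155]
force: [-1.5, -1.0, -0.2]
finger_gap: 0.175
t 13.2 pos [ 0.5886 -0.1716  0.1253] jawyaw -64.73 tilt [ 3.e-04 -4.e-04 -1.e+00] F [-1.5 -1.  -0.2] Tz [-0.27   0.222  0.06 ] gap 0.175 q6 0.66
linear [0.13, -0.34, 0.01] twist -0.99
```

Turned 0.99 rad, torque still ~0.1. Continue in 0.1 rad steps.

```bash
cat > p.sh <<'E'
python3 -c "
from h import *
plan([.587,-.1686,.124],-8)" | head -1
E
python3 -m jog '{"linear":[[0,0,0],[0,0,0]],"twist":[0.05,0.1],"claw":[-1,-1]}' >/dev/null; sh p.sh
python3 -m jog '{"linear":[[0,0,0],[0,0,0]],"twist":[0.05,0.1],"claw":[-1,-1]}' >/dev/null; sh p.sh
python3 -m jog '{"linear":[[0,0,0],[0,0,0]],"twist":[0.05,0.1],"claw":[-1,-1]}' >/dev/null; sh p.sh
```

```text
t 13.367 pos [ 0.5887 -0.1719  0.1253] jawyaw -70.45 tilt [ 6.e-04 -9.e-04 -1.e+00] F [-0.5 -1.2  0.1] Tz [-0.383  0.239  0.107] gap 0.177 q6 0.76
t 13.533 pos [ 0.5888 -0.1722  0.1253] jawyaw -76.18 tilt [ 8.0e-04 -1.4e-03 -1.0e+00] F [-1.5 -2.4 -0.5] Tz [-0.439  0.334  0.089] gap 0.174 q6 0.86
t 13.7 pos [ 0.5888 -0.1725  0.1253] jawyaw -81.9 tilt [ 9.0e-04 -1.9e-03 -1.0e+00] F [-1.4 -3.3 -1.4] Tz [-0.601  0.233  0.107] gap 0.176 q6 0.96
```

```bash

python3 -m jog '{"linear":[[0,0.1,0],[0,0.18,0]],"twist":[0.05,0.1],"claw":[-1,-1]}' >/dev/null; sh p.sh
python3 -m jog '{"linear":[[0,0,0],[0,0,0]],"twist":[0.05,0.1],"claw":[-1,-1]}' >/dev/null; sh p.sh
python3 -m jog '{"linear":[[0,0,0],[0,0,0]],"twist":[0.05,0.1],"claw":[-1,-1]}' >/dev/null; sh p.sh
```

```text
t 13.867 pos [ 0.5888 -0.173   0.1253] jawyaw -87.68 tilt [ 2.e-04  8.e-04 -1.e+00] F [-1.5  2.4  1.3] Tz [0.214 0.183 0.071] gap 0.179 q6 1.06
t 14.033 pos [ 0.5888 -0.1732  0.1253] jawyaw -93.38 tilt [ 3.e-04  0.e+00 -1.e+00] F [-1.3 -1.3  0.5] Tz [-0.214  0.307  0.108] gap 0.176 q6 1.16
t 14.2 pos [ 0.5888 -0.1735  0.1253] jawyaw -99.1 tilt [ 2.e-04 -5.e-04 -1.e+00] F [-1.3 -1.6  0. ] Tz [-0.325  0.368  0.085] gap 0.175 q6 1.26
```

```bash

python3 -m jog '{"linear":[[0,0.03,0],[0,0.06,0]],"twist":[0.05,0.1],"claw":[-1,-1]}' >/dev/null; sh p.sh
python3 -m jog '{"linear":[[0,0.03,0],[0,0.05,0.02]],"twist":[0.05,0.1],"claw":[-1,-1]}' >/dev/null; sh p.sh
python3 -m jog '{"linear":[[0,0.03,0],[0,0.05,0.02]],"twist":[0.05,0.1],"claw":[-1,-1]}' >/dev/null; sh p.sh
```

```text
t 14.367 pos [ 0.5887 -0.1739  0.1253] jawyaw -104.84 tilt [ 3.e-04  0.e+00 -1.e+00] F [-1.  -0.   0.8] Tz [-0.064  0.266  0.047] gap 0.177 q6 1.36
t 14.533 pos [ 0.5886 -0.1742  0.1253] jawyaw -110.59 tilt [ 7.e-04  2.e-04 -1.e+00] F [-0.7 -0.7  0.2] Tz [-0.015  0.182  0.105] gap 0.172 q6 1.46
t 14.7 pos [ 0.5884 -0.1745  0.1253] jawyaw -116.32 tilt [ 1.1e-03  4.0e-04 -1.0e+00] F [-0.2  0.1 -1. ] Tz [0.015 0.087 0.078] gap 0.179 q6 1.56
```

```bash

python3 -m jog '{"linear":[[0,0.02,0],[0,0.03,0.02]],"twist":[0.05,0.1],"claw":[-1,-1]}' >/dev/null; sh p.sh
python3 -m jog '{"linear":[[0,0.02,0],[0,0.03,0.02]],"twist":[0.05,0.1],"claw":[-1,-1]}' >/dev/null; sh p.sh
python3 -m jog '{"linear":[[0,0.02,0],[0,0.03,0.02]],"twist":[0.05,0.1],"claw":[-1,-1]}' >/dev/null; sh p.sh
```

```text
t 14.867 pos [ 0.5884 -0.1748  0.1253] jawyaw -121.99 tilt [ 1.8e-03 -3.0e-04 -1.0e+00] F [ 1.2 -1.2 -0.7] Tz [-0.156 -0.05   0.153] gap 0.176 q6 1.66
t 15.033 pos [ 0.5882 -0.1751  0.1253] jawyaw -127.69 tilt [ 2.e-03 -6.e-04 -1.e+00] F [ 1.2 -1.9 -0.6] Tz [-0.19  -0.04   0.398] gap 0.177 q6 1.76
t 15.2 pos [ 0.588  -0.1753  0.1253] jawyaw -133.38 tilt [ 0.0023 -0.001  -1.    ] F [ 1.4 -0.6 -1. ] Tz [-0.054 -0.115  0.533] gap 0.178 q6 1.86
```

Stop reached (~1.93 rad); torque climbing. Small steps to the click.

```bash

for i in 1; do :; done
python3 -m jog '{"linear":[[0,0.02,0.01]],"twist":[0.06],"claw":[-1]}' >/dev/null; sh p.sh
python3 -m jog '{"linear":[[0,0.02,0.01]],"twist":[0.06],"claw":[-1]}' >/dev/null; sh p.sh
python3 -m jog '{"linear":[[0,0.02,0.01]],"twist":[0.06],"claw":[-1]}' >/dev/null; sh p.sh
```

```text
t 15.283 pos [ 0.5878 -0.1755  0.1253] jawyaw -136.79 tilt [ 0.0022 -0.0013 -1.    ] F [ 1.4 -0.3 -1.3] Tz [-0.081 -0.094  0.75 ] gap 0.175 q6 1.92
t 15.367 pos [ 0.5877 -0.1756  0.1253] jawyaw -140.27 tilt [ 0.0023 -0.0013 -1.    ] F [-0.8 -1.3 -0.5] Tz [-0.239  0.109  0.323] gap 0.176 q6 1.98
t 15.45 pos [ 0.5875 -0.1757  0.1253] jawyaw -143.76 tilt [ 0.0026 -0.0012 -1.    ] F [ 2.3  0.7 -2.5] Tz [ 0.132 -0.37   0.244] gap 0.177 q6 2.04
```

```bash

python3 -m jog '{"linear":[[0,0,0],[0,0,0]],"twist":[0,0],"claw":[-1,-1]}' >/dev/null; sh p.sh
python3 -m jog '{"linear":[[0,0,0]],"twist":[0],"claw":[-1]}' >/dev/null; sh p.sh
```

```text
t 15.617 pos [ 0.5875 -0.1757  0.1253] jawyaw -143.65 tilt [ 2.8e-03 -6.0e-04 -1.0e+00] F [ 2.1 -1.9 -2.3] Tz [-0.258 -0.353 -0.06 ] gap 0.173 q6 2.03
t 15.7 pos [ 0.5875 -0.1757  0.1254] jawyaw -143.66 tilt [ 2.8e-03 -6.0e-04 -1.0e+00] F [ 2.5 -2.7 -2.6] Tz [-0.243 -0.478 -0.089] gap 0.176 q6 2.03
```

```bash

python3 -m jog '{"linear":[[0,0.02,0],[0,0.02,0],[0,0.02,0]],"twist":[0.04,0.08,0.08],"claw":[-1,-1,-1]}' >/dev/null; sh p.sh
python3 -m jog '{"linear":[[0,0,0]],"twist":[0],"claw":[-1]}' >/dev/null; sh p.sh
```

```text
t 15.95 pos [ 0.5872 -0.1758  0.1254] jawyaw -148.3 tilt [ 2.6e-03 -6.0e-04 -1.0e+00] F [ 3.7 -1.7 -2.7] Tz [-0.299 -0.553 -0.123] gap 0.173 q6 2.11
t 16.033 pos [ 0.5872 -0.1758  0.1254] jawyaw -148.22 tilt [ 2.5e-03 -6.0e-04 -1.0e+00] F [ 4.3 -0.2 -3.6] Tz [-0.266 -0.649 -0.096] gap 0.172 q6 2.11
```

Torque rose to a peak, then fell below zero and stays there after another 0.08 rad: one click. Let go and back off.

```bash

python3 -m jog '{"linear":[[0,0,0],[0,0,0],[0,0,0],[0,0,0],[0,0,0],[-1,0,0],[-2.5,0,0],[-5,0,0],[-8,0,0],[-11,0,0],[-11,0,0]],"twist":[0,0,0,0,0,0,0,0,0,0,0],"claw":[-0.7,-0.4,0,0,0,0,0,0,0,0,0]}' ; sh p.sh; python3 - <<'E'
from h import *
a=snap('side','s7.png')
i=a['pixels'][195:265,280:340,::-1]; cv2.imwrite('pics/m1.png',cv2.resize(i,None,fx=10,fy=8,interpolation=cv2.INTER_NEAREST))
plan([.45,-.35,.25],-148)
E
```

```text
t: 16.95
tcp_pos: [0.5895, -0.1771, 0.2429]
tool_rot: [0.622, -0.344, -0.613, -0.344]
force: [0.7, 0.2, 1.3]
finger_gap: 0.499
t 16.95 pos [ 0.5895 -0.1771  0.2429] jawyaw -148.26 tilt [ 0.0118 -0.006  -0.9999] F [0.7 0.2 1.3] Tz [ 0.006 -0.014  0.026] gap 0.499 q6 2.11
t 17.0 pos [ 0.5882 -0.1765  0.2401] jawyaw -148.26 tilt [ 0.008  -0.0041 -1.    ] F [-0.4  0.2 -0.2] Tz [-0.011  0.09   0.041] gap 0.5 q6 2.11
linear [-1.03, 20.88, -7.5] twist -0.005
```

View pics/m1.png

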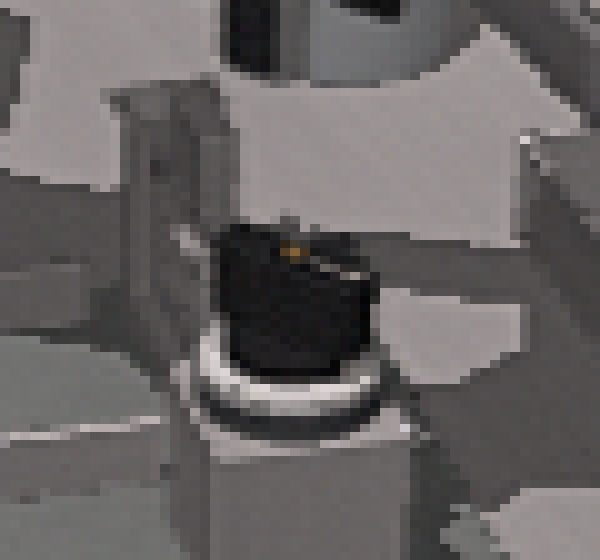

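```bash

python3 -m jog '{"linear":[[0,4,-1.5],[0,8,-3],[0,12,-4.5],[0,16,-6],[0,20,-7.5],[0,20,-7.5],[0,20,-7.5]],"twist":[0,0,0,0,0,0,0],"claw":[0,0,0,0,0,0,0]}' ; python3 - <<'E'
from h import *
b=snap('top','t8.png');a=snap('side','s8.png')
i=b['pixels'][170:220,275:365,::-1]; cv2.imwrite('pics/m2.png',cv2.resize(i,None,fx=8,fy=8,interpolation=cv2.INTER_CUBIC))
i=a['pixels'][195:265,280:340,::-1]; cv2.imwrite('pics/m3.png',cv2.resize(i,None,fx=10,fy=8,interpolation=cv2.INTER_CUBIC))
E
```

```text
t: 17.58
tcp_pos: [0.4533, -0.3462, 0.2347]
tool_rot: [-0.616, 0.346, 0.617, 0.346]
force: [-0.3, 0.1, 0.2]
finger_gap: 0.499
```

View pics/m2.png

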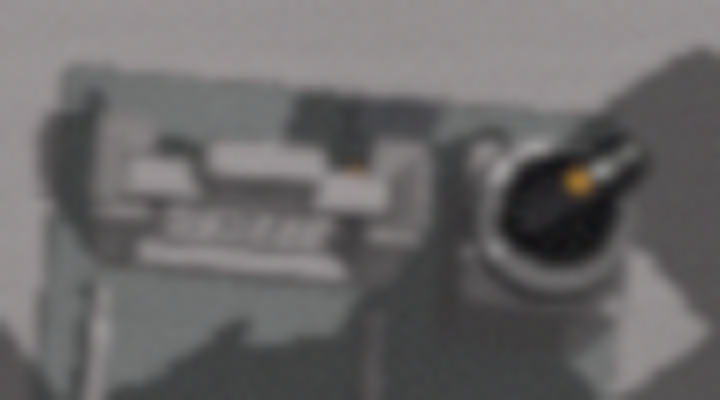

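View pics/t8.png

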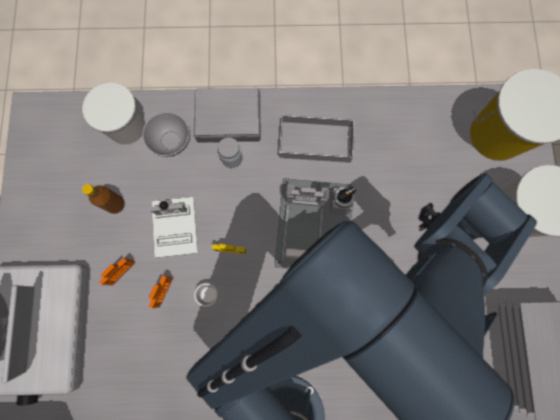

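View pics/m3.png

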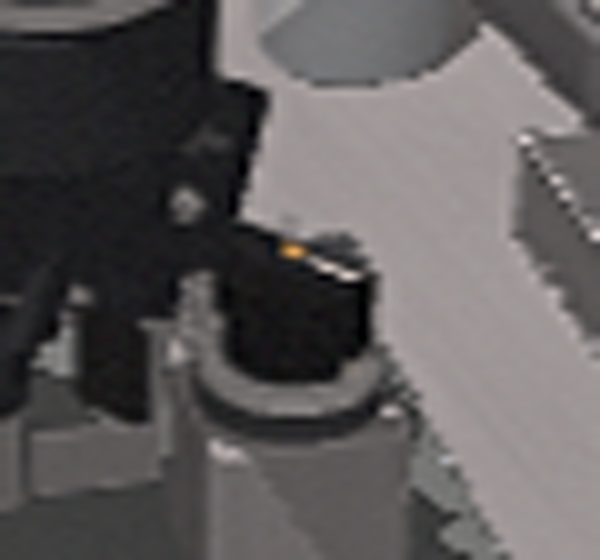

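```bash
python3 - <<'E'
from h import *
a0=cv2.imread('pics/top0.png').astype(int);a1=cv2.imread('pics/t8.png').astype(int)
for n,(u,v) in dict(wedge=(164,205),jar=(229,150),pot=(206,294),tub=(110,108),oil=(88,189),pan=(315,139),yellow=(229,247)).items(): print(n,np.abs(a0[v-8:v+8,u-8:u+8]-a1[v-8:v+8,u-8:u+8]).mean().round(1))
st()
print(manip.sign_off())
E
```

```text
wedge 20.0
jar 25.9
pot 29.6
tub 37.6
oil 22.0
pan 27.4
yellow 20.0
{'t': 17.6833, 'q': [-0.843, 0.4503, 1.5671, 0.0008, 1.1261, 1.7454], 'qd': [0.0349, -0.0023, -0.0006, -0.0008, 0.0007, -0.0002], 'tau': [-1.123, -39.7144, -17.1294, -0.0673, -0.0167, -0.0045], 'tcp_pos': [0.4551, -0.3437, 0.2348], 'tool_rot': [-0.6169, 0.3441, 0.618, 0.3451], 'force': [0.3587, -0.3775, -0.3399], 'ft_torque': [0.0447, -0.051, -0.0317], 'finger_gap': 0.5008}
the job is handed in; nothing more can be done
None
```

The steel grid insert is in the cutter's slot, and I turned the lock knob clockwise until it clicked once. I then let go and handed the job in at 17.7 s, with the robot touching nothing.

- **Insert:** I lowered it with no side contact until it met the sill, where the force reached 17 N. In the side view the tab's top edge was at row 211.5, against 211–211.4 predicted for fully home.
- **Knob:** I turned it in one grasp, 2.45 rad in all. The torque was about 0.1 N m until about 1.93 rad, then climbed. Near 2.3 rad it dropped, and it held slightly below zero (about −0.1 N m) through another 0.08 rad. After release, the mark on the knob in the top view showed about 145° of turn against 140° commanded, so it had not sprung back.

**Checks that disagreed or were missing:**
- The highest torque reading before the click was 0.75 N m, above the stated 0.3–0.45. I took it while the arm was moving and put it down to that.
- I could not make out the nose on the knob's rim in the pictures, so the click rests on the torque and the angle alone.
- My last picture comparison for the other items gave differences of 20–38 grey levels at every item. I put that down to changed overall brightness (not checked), so it proves nothing. By eye, the wedge insert, jar, pot, tub, pan and bottle stood at the same pixels as at the start. The arm hid the spoon in the last picture, so I could not check it, but it was never approached.

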